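# Tip the tea carton into its bay and push it home

## Task

Tip over the green tea carton that stands at the open end of the wooden tray: push it high up with the fingertips so that it falls flat onto the cork bay between the two rails, its top towards the end stop. Once it lies still there, push its foot along the bay until its top end sits flush against the end stop, then back off. Only push it, never grip or lift it, and leave the salt shaker, the spice jar and the red capsule where they stand.

Things in the scene. Friction and masses are not known exactly. Their poses are not given: they have to be found in the camera images.
- tray: Light wooden tray, fixed on the worktop. Origin at worktop height, z up, +x along the bay to the stop. In mm: 6 mm floor x -150..115, y -68..68; bare standing area x -150..-55; brown cork bay x -55..100, y -60..60, level with the floor; rails beside the bay y 60..68 and -68..-60, tops at z 20; end stop x 100..115, top at z 36. Open at x = -150.
- stop_face (a point): Point on the middle of the end stop's inner face, tray x = +100 mm, 26 mm above the worktop; axes as the tray. (Wall cabinets hang behind the work, from about x = 0.6 m on, underside 0.46 m above the worktop: keep a high wrist in front of them.)
- carton: Rigid green tea carton, cream band, 40 (x) by 60 (y) by 140 mm (z), about 0.18 kg, loose. Origin: centre of its foot; z to its top. Starts upright on the bare area near tray x -105 mm, within 10 mm of the centre line, its x along the tray's within 0.1 rad. Pushed 90 mm or more above its foot it tips (balance at 16 degrees); pushed low it slides.
- carton_mid (a point): Centre of the carton; 76 mm above the worktop while it stands, 26 mm when it lies on its broad side in the bay.
- carton_top (a point): Centre of the carton's top end, 140 mm from its foot along its z. Once the carton has fallen this point lies some 30 to 55 mm short of the stop.
- salt: Glass salt shaker with a steel cap, 44 mm across, 90 mm high, loose, standing beside or beyond the tray; origin at the centre of its underside. To be left alone.
- spice_jar: Spice jar with a red cap, 45 mm across, 106 mm high, loose, standing beside or beyond the tray; origin at the centre of its underside. To be left alone.
- capsule: Red coffee capsule, 39 mm across, 24 mm high, loose, standing beside or beyond the tray; origin at the centre of its underside. To be left alone.

How it is judged:
By the outcome, as a careful person would: the job done as asked, in the order asked, and still so for the second after the job is handed in, with the robot touching nothing.
It also fails if it takes over 38 s, if anything falls off the work surface, if the arm or the gripper's body presses on something with over 40 N, if the wrist force passes 120 N, or if a joint passes its speed limit or range.

## Robot

A 7-joint arm with a two-finger parallel gripper is mounted at the origin on a cart in front of the work surface, level with it; the furniture and walls round the work are solid. World frame = base frame: x ahead of the robot, y to its left, z up, the work surface at z = 0. Lengths are in mm, angles in rad, forces in N, time in s.
With the tool pointing down it reaches from about 425 to 1025 mm from the base axis. Payload 9.4 kg.
Tool frame: the origin (TCP) lies at the very end of the fingers, on their centre line; the grasp point (between the pads) lies 19 mm behind it; z points along the fingers, y is the line along which they close (so a half turn about z gives the same grasp; the last joint's range is limited). The gripper opens to 93 mm and grips with 3 to 60 N. Pads are 15 mm wide; open, the fingers measure 128 mm over their backs; the gripper's body (75 mm by 188 mm) begins 65 mm behind the grasp point.
Start: joints at [-1.406, 0.599, -0.003, 1.599, 0.002, 0.943, -0.08], TCP at [173.606, 703.907, 218.618] pointing down, gripper open.
Joint ranges: [-2.57, 2.57], [-0.35, 1.97], [-1.29, 1.29], [0.11, 2.56], [-1.05, 4.19], [0.11, 1.86], [-2.63, 2.63]. Speed limits (rad/s): [2.22, 2.22, 3.01, 3.01, 3.14, 3.14, 3.14].

## Interface

Orientations are given as a unit quaternion [w, x, y, z].
In Python, from plant import sense, camera, camera_model, sign_off gives the robot as it stands.
- The arm moves only by the tool arm_command, never from a script. Its arguments are lists of equal length, an entry for each row: "linear": the shift along the world's x, y, z in cm, a list of three; "angular": the turn, a rotation vector about the world's x, y, z in degrees, a list of three; "fingers": the opening, from 0 (shut) to 1 (fully open). A call has 1 to 8 rows; each row shifts and turns the commanded pose from where the row before left it; what a row does not reach is not made up. A row lasts 1/12 s, in which the tool goes at most 41.7 mm and 7.16 degrees, less where a joint would pass 70% of its speed; a pose out of reach is approached as far as the arm can. A call is refused whole if a number of a shift passes 4.17 or a number of a turn 7.16, either way. A call with a gripper value outside its range is refused whole. The fingers move at their own pace and stop on an object; "force" is the grip in N (left out, the last holds). Time passes only in rows, so rows that do not move let the fingers close. It gives the time, the measured TCP pose, the force, the opening and the grip force at its end, in the units of the state.
- sense(): the state, without advancing time (a new reading comes with each control period).
- camera(name): name is "scene" or "side" or "wrist"; returns the picture (480x640x3 uint8, red, green, blue); there is no depth.
- camera_model(name): a dict with "intrinsics" (3x3 intrinsics, pixels), "rvec" (rotation vector, rad) and "tvec" (3), from world to camera coordinates, as OpenCV has them. Camera axes: x right, y down, z forward; pixel columns grow to the right and rows downward; lengths in mm; the calibration is good to about 2 mm. The wrist camera is an equidistant fisheye: a pixel r from the principal point sees the ray r / f radians off the axis. A picture is of the moment at which its call begins: read the wrist's pose just before it. camera_model takes no time and is no camera call; for the wrist camera it gives the pose at the moment of the call.
- sign_off(): hands the job in; it is judged then, once.
The state is a dict: "clock": time; "joint_pos": joint angles; "dq": joint speeds; "joint_torque": joint torques, N m; "ee_pos": TCP position; "ee_rot": TCP orientation; "wrist_force": force on the tool from outside, world axes, zero at the start; "ft_torque": the same for the moment, N m; "finger_gap": finger opening in mm; "gripper_force": force on a finger pad.
Only numpy, scipy, OpenCV 4.12 (cv2) and the standard library are available. Lean on these libraries where they do the work, as an engineer would, in place of code of your own. Each camera call takes 0.05 s, during which the arm holds its last target. There are 200 camera calls.

## Working session

There is one attempt and no reset: what is moved stays moved. The work goes in short steps, Python scripts to look and compute and a tool call to move; the robot and the scene stay as the last step left them, time stands still between calls to the robot, and variables do not carry over. Pictures are saved under pics/ and viewed, at most 10 in all, crops included, and the job is handed in when it is done.

Besides the shell and the picture viewer there is one more tool, called after "Emit:" by a JSON object that holds its "fn" and its "kwargs". arm_command: Moves the arm, as the interface text tells. Its arguments: {"type":"object","properties":{"linear":{"type":"array","items":{"type":"array","items":{"type":"number"}}},"angular":{"type":"array","items":{"type":"array","items":{"type":"number"}}},"fingers":{"type":"array","items":{"type":"number"}},"force":{"type":"number"}},"required":["linear","angular","fingers"]}

```bash
mkdir -p pics
cat > h.py <<'E'
import numpy as np, cv2
from plant import sense, camera, camera_model, sign_off
def save(im,n): cv2.imwrite('pics/'+n+'.png',im[:,:,::-1])
def ray(m,uv):
    K=np.array(m['intrinsics']);R=cv2.Rodrigues(np.array(m['rvec'],float))[0];t=np.array(m['tvec'],float).ravel()
    d=R.T@np.linalg.inv(K)@np.array([uv[0],uv[1],1.]);return -R.T@t,d/np.linalg.norm(d)
def onz(m,uv,z):
    o,d=ray(m,uv);return o+d*(z-o[2])/d[2]
def two(m1,a,m2,b):
    o1,d1=ray(m1,a);o2,d2=ray(m2,b)
    s=np.linalg.lstsq(np.c_[d1,-d2],o2-o1,rcond=None)[0]
    p,q=o1+s[0]*d1,o2+s[1]*d2;return (p+q)/2,np.linalg.norm(p-q)
E
python3 - <<'E'
from h import *
a=camera('scene');b=camera('side');save(a,'scene0');save(b,'side0')
for n in('scene','side'):
    m=camera_model(n);R=cv2.Rodrigues(np.array(m['rvec'],float))[0];print(n,-R.T@np.array(m['tvec']).ravel(),R[2])
E
```

```text
scene [234.58360625 614.39113705 729.36898159] [ 0.33357741 -0.60182687 -0.72562423]
side [ 403.06881396 -576.85774463  604.24541069] [ 0.15483564  0.80103386 -0.57824794]
```

View pics/scene0.png

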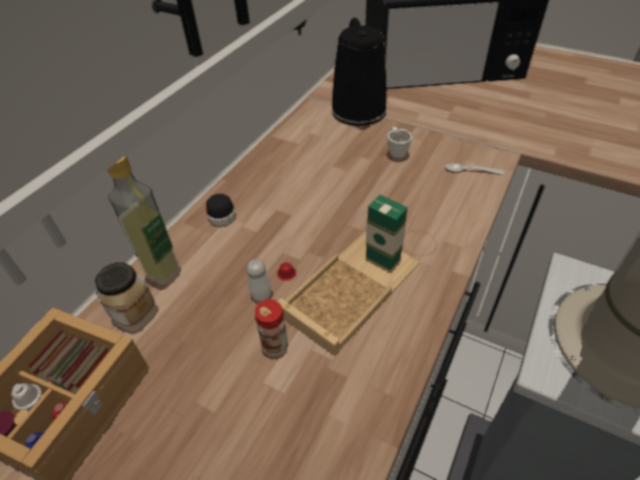

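View pics/side0.png

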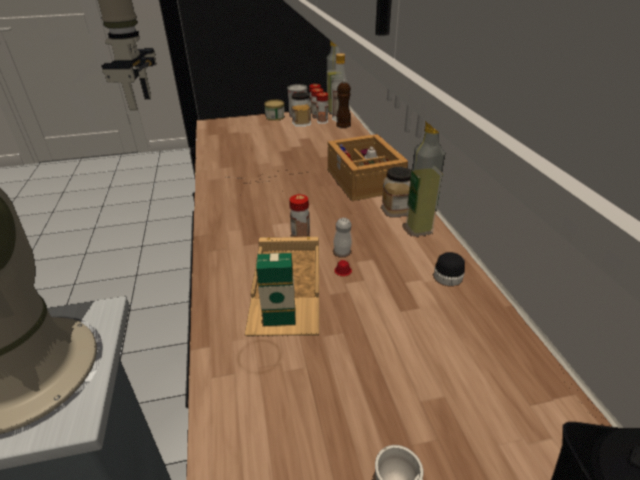

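The scene view shows the carton at about (385,233), with the tray running down-left to the stop at (310,325). The salt is at (259,280), the jar at (271,328) and the capsule at (287,271). In the side view the carton is at (277,290), in front of the bay, with the stop at (288,243).

Run:
```python
from h import *
a=cv2.imread('pics/scene0.png');b=cv2.imread('pics/side0.png')
c1=cv2.resize(a[190:360,240:430],None,fx=4,fy=3.5,interpolation=cv2.INTER_CUBIC)
c1=cv2.resize(a[190:350,240:430],(760,640))[:600]
cv2.imwrite('pics/c1.png',c1)  # x4, origin 240,190
cv2.imwrite('pics/c2.png',cv2.resize(b[200:350,230:370],(560,600),interpolation=cv2.INTER_CUBIC)) # x4
for n,im in(('scene',a),('side',b)):
    h=cv2.cvtColor(im,cv2.COLOR_BGR2HSV)
    for nm,lo,hi in(('green',(65,90,20),(95,255,255)),('red',(170,120,60),(180,255,255)),('red0',(0,190,60),(5,255,255))):
        m=cv2.inRange(h,lo,hi);_,_,s,c=cv2.connectedComponentsWithStats(m)
        for i in range(1,len(s)):
            if s[i][4]>60: print(n,nm,s[i],c[i].round(1))
```

```text
scene green [369 196  37  35 723] [387.1 214.2]
scene green [368 248  31  21 282] [381.8 258.2]
scene red [  0 411  14  23 253] [  5.5 421.3]
scene red0 [257 301  25  27 369] [270.7 315.1]
side green [257 254  35  29 820] [274.1 268.5]
side green [270 293  14   9 102] [276.4 297.2]
side green [263 312  31  13 352] [278.4 318. ]
side red0 [309  84  19  16 145] [317.6  91.8]
side red0 [290 195  18  15 210] [298.5 202.8]
side red0 [335 261  16  15 121] [342.7 268.2]
```

View pics/c1.png

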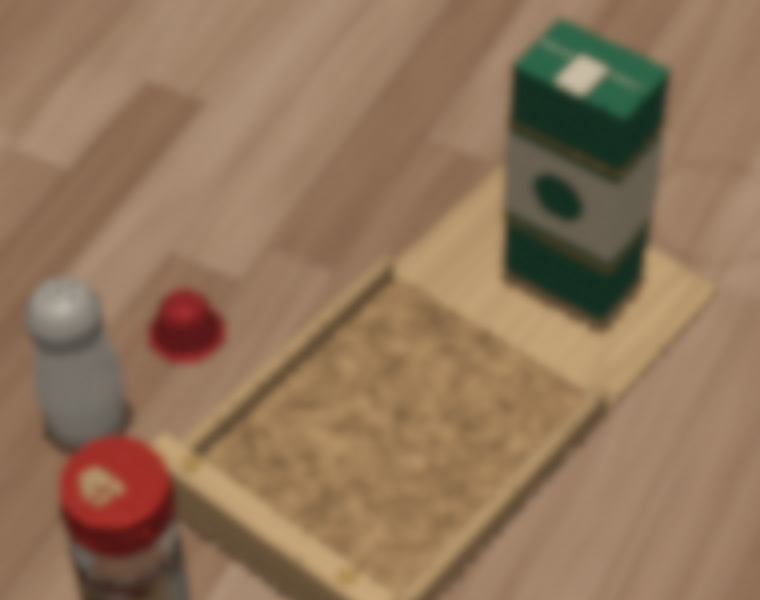

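View pics/c2.png

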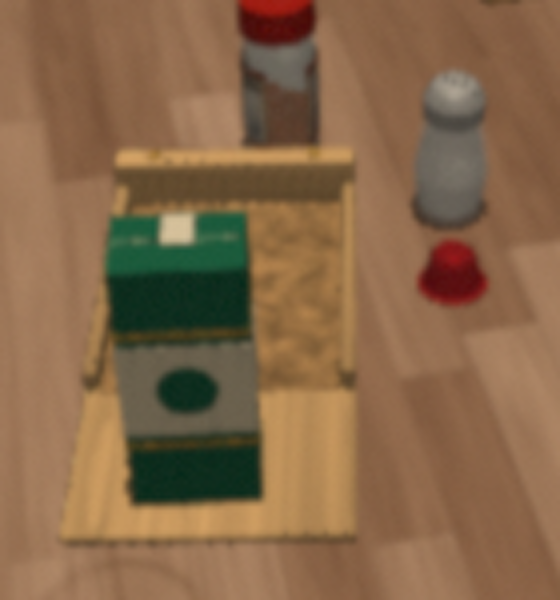

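Crop 1 shows the carton's top corners at (562,20), (515,66), (630,118) and (667,70), and the tray's open corner at (714,288). In crop 2 the top corners are at (112,213), (247,211), (249,268) and (108,275), the tray's open end runs (62,540) to (355,540), and the stop's top runs (116,153) to (353,150).

Run:
```python
from h import *
S=camera_model('scene');D=camera_model('side')
s=lambda u,v:((u+.5)/4-.5+240,(v+.5)/4-.5+190)
d=lambda u,v:((u+.5)/4-.5+230,(v+.5)/4-.5+200)
np.set_printoptions(precision=1,suppress=True)
# world +y is away in side view. 
print('carton top (two views)')
# scene A far-left? test pairings by residual
sc=[(562,20),(515,66),(630,118),(667,70)];sd=[(112,213),(247,211),(249,268),(108,275)]
for c in sc: print('sc',c,onz(S,s(*c),146))
for c in sd: print('sd',c,onz(D,d(*c),146))
for i,j in((0,2),(1,1),(2,0),(3,3)): print(i,j,*two(S,s(*sc[i]),D,d(*sd[j])))
print('foot sd',[onz(D,d(*c),6) for c in((132,503),(262,498))])
print('foot sc',[onz(S,s(*c),6) for c in((505,278),(603,324),(643,282))])
print('tray open sd z6',[onz(D,d(*c),6) for c in((62,538),(355,537))],'sc',onz(S,s(714,288),6))
print('stop top sd z36',[onz(D,d(*c),36) for c in((116,153),(353,150),(118,168),(355,163))],'sc',onz(S,s(160,437),36))
print('rail near ends z20 sd',[onz(D,d(*c),20) for c in((91,376),(348,373))],'sc',[onz(S,s(*c),20) for c in((391,262),(607,402))])
print('cork start z6 sc',[onz(S,s(*c),6) for c in((398,278),(592,393))])
print('2view open corner',two(S,s(714,288),D,d(62,538)),'stop corner',two(S,s(160,437),D,d(353,150)))
print('jar cap',two(S,(s(115,480)),D,d(277,10)),'salt',two(S,s(65,300),D,d(455,92)),'caps',two(S,s(187,325),D,d(453,272)))
print(sense()['ee_pos'],sense()['ee_rot'],sense()['finger_gap'])
```

```text
carton top (two views)
sc (562, 20) [470.3  -6.7 146. ]
sc (515, 66) [476.6  30.8 146. ]
sc (630, 118) [418.5  38.7 146. ]
sc (667, 70) [415.5   3.2 146. ]
sd (112, 213) [420.9  41.3 146. ]
sd (247, 211) [478.3  28.8 146. ]
sd (249, 268) [472.7 -10.3 146. ]
sd (108, 275) [414.9  -1.1 146. ]
0 2 [472.   -8.6 144.3] 1.8902735928142456
1 1 [477.8  29.7 145. ] 1.4157304706653664
2 0 [419.6  39.5 146.9] 2.574073954782604
3 3 [415.5   1.4 144.2] 1.1024521678830776
foot sd [array([412.5,   4.5,   6. ]), array([471.9,  -6.1,   6. ])]
foot sc [array([474.8,  33.5,   6. ]), array([420.1,  38.9,   6. ]), array([413. ,   5.2,   6. ])]
tray open sd z6 [array([379.1,  -9.7,   6. ]), array([508.8, -39.4,   6. ])] sc [380.4  -6.8   6. ]
stop top sd z36 [array([433.1, 245.5,  36. ]), array([563.9, 216.4,  36. ]), array([432.7, 230.6,  36. ]), array([562.3, 203.8,  36. ])] sc [562.3 211.3  36. ]
rail near ends z20 sd [array([402. ,  80.3,  20. ]), array([525.7,  53.1,  20. ])] sc [array([524.4,  60.5,  20. ]), array([396.9,  92.1,  20. ])]
cork start z6 sc [array([522.2,  57.4,   6. ]), array([408.4,  80. ,   6. ])]
2view open corner (array([379.9,  -8.1,   4.5]), np.float64(1.7179092765582902)) stop corner (array([562.3, 212.6,  38.3]), np.float64(1.944738060285937))
jar cap (array([535.3, 274.3,  99.3]), np.float64(3.5582195084652315)) salt (array([617.1, 193.5,  81.5]), np.float64(1.2116730350391784)) caps (array([599.8, 131.7,   7.5]), np.float64(0.5046085265968347))
[173.5 703.5 217.9] [-0.   0.1  1.  -0. ] 92.67047091626713
```

Emit:
{"fn": "arm_command", "kwargs": {"linear": [[3.1, -2.3, 0.4], [3.1, -2.3, 0.4], [3.1, -2.3, 0.4], [3.1, -2.3, 0.4], [3.1, -2.3, 0.4], [3.1, -2.3, 0.4], [3.1, -2.3, 0.4], [3.1, -2.3, 0.4]], "angular": [[0, 0, -3.5], [0, 0, -3.5], [0, 0, -3.5], [0, 0, -3.5], [0, 0, -3.5], [0, 0, -3.5], [0, 0, -3.5], [0, 0, -3.5]], "fingers": [0.2, 0.2, 0.2, 0.2, 0.2, 0.2, 0.2, 0.2]}}

```text
clock: 0.77
ee_pos: [422.8, 518.4, 250.6]
ee_rot: [-0.0, 0.359, 0.934, -0.0]
wrist_force: [0.2, 0.6, 0.2]
finger_gap: 44.2
gripper_force: 0.0
```

Emit:
{"fn": "arm_command", "kwargs": {"linear": [[0.75, -4, 0], [0.75, -4, 0], [0.75, -4, 0], [0.75, -4, 0], [0.75, -4, 0], [0.75, -4, 0], [0.75, -4, 0], [0.75, -4, 0]], "angular": [[0, 0, -3.5], [0, 0, -3.5], [0, 0, -3.5], [0, 0, -3.5], [0, 0, -3.5], [0, 0, -3.5], [0, 0, -3.5], [0, 0, -3.5]], "fingers": [0.2, 0.2, 0.2, 0.2, 0.2, 0.2, 0.2, 0.2]}}

```text
clock: 1.43
ee_pos: [481.4, 198.0, 250.6]
ee_rot: [-0.0, 0.574, 0.819, -0.0]
wrist_force: [1.5, 0.3, -0.9]
finger_gap: 18.5
gripper_force: 0.0
```

Emit:
{"fn": "arm_command", "kwargs": {"linear": [[-0.6, -3.15, 0], [-0.6, -3.15, 0], [-0.6, -3.15, 0], [-0.6, -3.15, 0], [-0.6, -3.15, 0], [-0.6, -3.15, 0], [-0.6, -3.15, 0], [-0.6, -3.15, 0]], "angular": [[0, 0, -3.7], [0, 0, -3.7], [0, 0, -3.7], [0, 0, -3.7], [0, 0, -3.7], [0, 0, -3.7], [0, 0, -3.7], [0, 0, -3.7]], "fingers": [0.2, 0.2, 0.2, 0.2, 0.2, 0.2, 0.2, 0.2]}}

```text
clock: 2.1
ee_pos: [432.9, -53.4, 250.6]
ee_rot: [-0.0, 0.764, 0.645, 0.0]
wrist_force: [0.4, 0.4, 0.7]
finger_gap: 19.0
gripper_force: 0.0
```

Emit:
{"fn": "arm_command", "kwargs": {"linear": [[0, 0, -3], [0, 0, -3], [0, 0, -3], [0, 0, -3.2], [0, 0, 0]], "angular": [[0, 0, 0], [0, 0, 0], [0, 0, 0], [0, 0, 0], [0, 0, 0]], "fingers": [0.2, 0.2, 0.2, 0.2, 0.2]}}

```text
clock: 2.52
ee_pos: [431.3, -52.1, 124.7]
ee_rot: [-0.002, 0.763, 0.646, -0.003]
wrist_force: [-0.8, -0.3, 0.2]
finger_gap: 18.8
gripper_force: 0.0
```

Run:
```python
from h import *
print(sense()['ee_pos'],sense()['ee_rot'],sense()['finger_gap'])
a=camera('side')
cv2.imwrite('pics/c3.png',cv2.resize(a[130:350,180:400,::-1],(600,600)))
```

```text
[431.3042417  -52.05183217 124.72360344] [-0.00202692  0.76298049  0.64641178 -0.00291059] 18.77432458845829
```

View pics/c3.png

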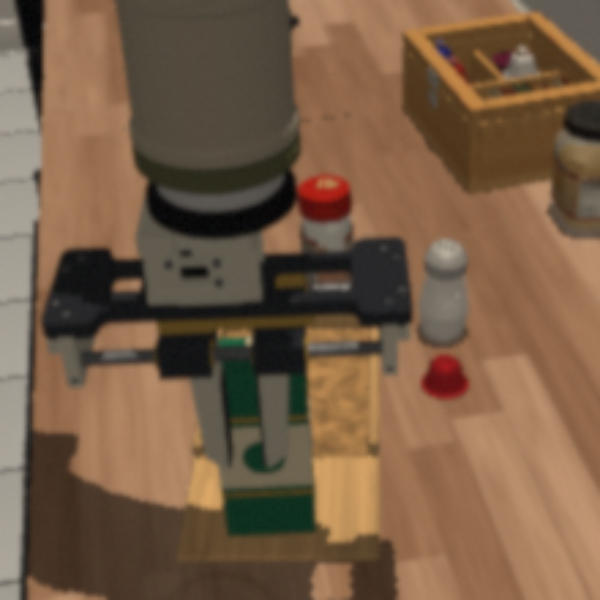

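Emit:
{"fn": "arm_command", "kwargs": {"linear": [[0.5, 0.9, 0.2], [0.2, 1, 0.1], [0.1, 0.8, 0], [0.1, 0.5, 0], [0.1, 0.5, 0], [0.1, 0.5, 0], [0, 0, 0]], "angular": [[0, 0, 0], [0, 0, 0], [0, 0, 0], [0, 0, 0], [0, 0, 0], [0, 0, 0], [0, 0, 0]], "fingers": [0.2, 0.2, 0.2, 0.2, 0.2, 0.2, 0.2]}}

```text
clock: 3.15
ee_pos: [444.9, -9.1, 132.0]
ee_rot: [0.0, 0.763, 0.647, 0.0]
wrist_force: [-0.3, -0.5, -0.1]
finger_gap: 18.8
gripper_force: 0.1
```

Emit:
{"fn": "arm_command", "kwargs": {"linear": [[0, 0.4, 0], [0, 0.4, 0], [0.05, 0.4, 0], [0.05, 0.4, 0], [0.05, 0.4, 0], [0.05, 0.4, 0], [0.05, 0.4, 0]], "angular": [[0, 0, 0], [0, 0, 0], [0, 0, 0], [0, 0, 0], [0, 0, 0], [0, 0, 0], [0, 0, 0]], "fingers": [0.2, 0.2, 0.2, 0.2, 0.2, 0.2, 0.2]}}

```text
clock: 3.73
ee_pos: [447.2, 18.3, 131.6]
ee_rot: [-0.0, 0.763, 0.646, -0.0]
wrist_force: [0.4, -0.5, -0.4]
finger_gap: 18.7
gripper_force: 0.0
```

Run:
```python
from h import *
print(sense()['wrist_force'])
a=camera('scene')[150:360,220:450,::-1];b=camera('side')[180:350,220:380,::-1]
cv2.imwrite('pics/c4.png',np.hstack([cv2.resize(a,(400,400)),cv2.resize(b,(400,400))]))
```

```text
[ 0.37550192 -0.4755697  -0.36062476]
```

View pics/c4.png

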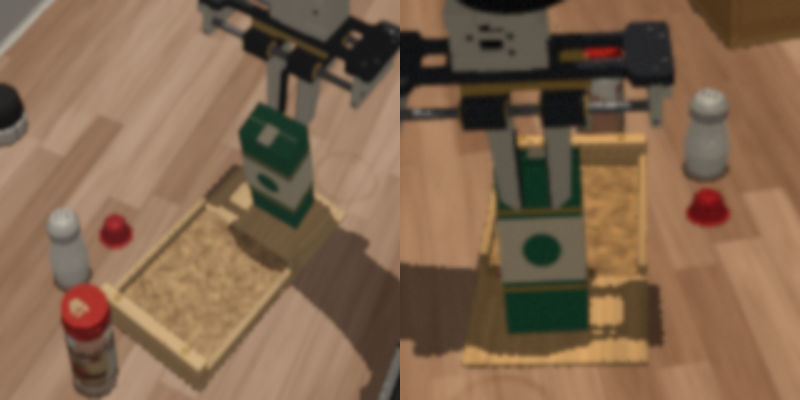

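The carton is tilting forward with the fingers at the top of its back face. Its foot is at about (275,212) in the left panel and hasn't slid. I'll keep pushing.

Emit:
{"fn": "arm_command", "kwargs": {"linear": [[0.05, 0.4, 0], [0.05, 0.4, 0], [0.05, 0.4, 0], [0.05, 0.4, 0], [0, 0, 0], [0, 0, 0], [0, 0, 0], [0, 0, 0]], "angular": [[0, 0, 0], [0, 0, 0], [0, 0, 0], [0, 0, 0], [0, 0, 0], [0, 0, 0], [0, 0, 0], [0, 0, 0]], "fingers": [0.2, 0.2, 0.2, 0.2, 0.2, 0.2, 0.2, 0.2]}}

```text
clock: 4.5
ee_pos: [449.1, 33.7, 131.6]
ee_rot: [0.0, 0.763, 0.646, -0.0]
wrist_force: [0.4, -0.3, 0.6]
finger_gap: 18.7
gripper_force: 0.0
```

Emit:
{"fn": "arm_command", "kwargs": {"linear": [[-0.4, -2, 1], [-0.6, -2.5, 1], [-0.6, -2.5, 1], [-0.4, -2, 0], [0, -1, 0], [0, 0, 0]], "angular": [[0, 0, 0], [0, 0, 0], [0, 0, 0], [0, 0, 0], [0, 0, 0], [0, 0, 0]], "fingers": [0.2, 0.2, 0.2, 0.2, 0.2, 0.2]}}

```text
clock: 5.0
ee_pos: [429.1, -68.0, 161.8]
ee_rot: [0.0, 0.764, 0.645, 0.0]
wrist_force: [-0.5, -0.2, 0.4]
finger_gap: 18.6
gripper_force: 0.0
```

Run:
```python
from h import *
a=camera('scene')[220:350,270:430,::-1];b=camera('side')[200:350,230:370,::-1]
cv2.imwrite('pics/c5.png',np.hstack([cv2.resize(a,(400,325)),cv2.copyMakeBorder(cv2.resize(b,(303,325)),0,0,0,97,0)]))
cv2.imwrite('pics/c5.png',cv2.resize(a,(640,520)));cv2.imwrite('pics/c6.png',cv2.resize(b,(560,600)))
```

```text
(no output)
```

View pics/c5.png

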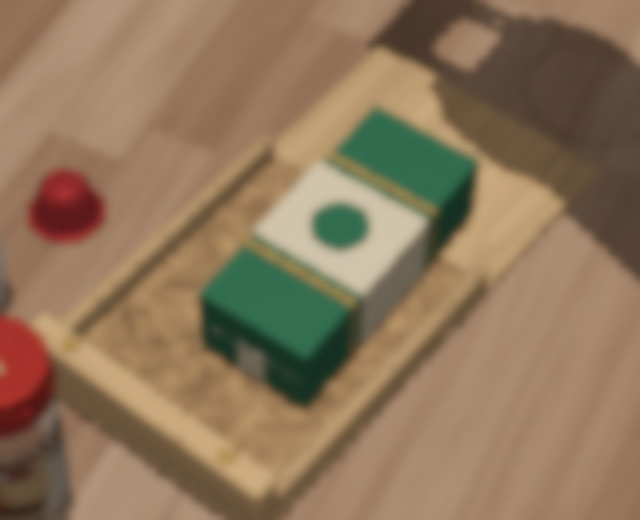

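View pics/c6.png

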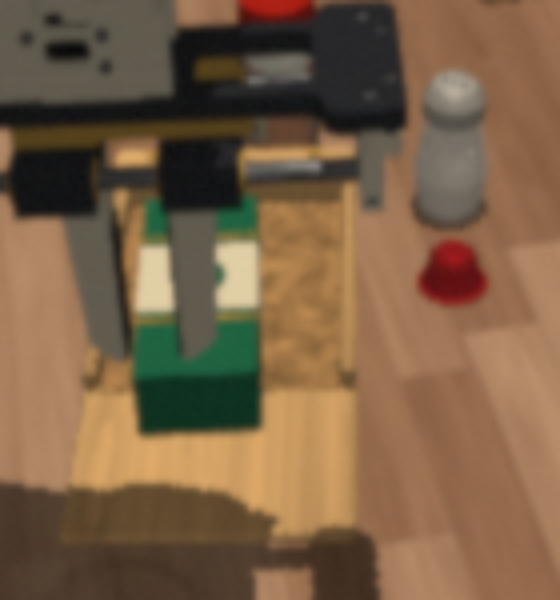

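The carton lies flat in the bay. In crop 5 the corners of its upper face are at (377,108), (475,160), (204,292) and (305,360). In crop 6 the foot's lower edge runs (142,433) to (258,426).

Run:
```python
from h import *
np.set_printoptions(precision=1,suppress=True)
S=camera_model('scene');D=camera_model('side')
s=lambda u,v:((u+.5)/4-.5+270,(v+.5)/4-.5+220)
d=lambda u,v:((u+.5)/4-.5+230,(v+.5)/4-.5+200)
for c in((377,108),(475,160),(204,292),(305,360)):print(onz(S,s(*c),46))
print('foot side',[onz(D,d(*c),6) for c in((142,433),(258,426))],[onz(D,d(*c),46) for c in((136,376),(259,371))])
print('2view',two(S,s(377,108),D,d(259,371)),two(S,s(475,160),D,d(136,376)))
print('stop front top',[onz(S,s(*c),36) for c in((270,490),(78,338),(40,317))])
```

```text
[478.3  38.6  46. ]
[423.5  47.9  46. ]
[500.  172.7  46. ]
[444.1 184.9  46. ]
foot side [array([422.4,  49.4,   6. ]), array([478.1,  41.2,   6. ])] [array([422.8,  46.1,  46. ]), array([479.7,  36.1,  46. ])]
2view (array([479.3,  37.4,  44.7]), np.float64(1.1510035690000262)) (array([423.3,  47.2,  45.2]), np.float64(0.9550845397732429))
stop front top [array([431.3, 243. ,  36. ]), array([541.3, 213.4,  36. ]), array([562.3, 211.3,  36. ])]
```

Emit:
{"fn": "arm_command", "kwargs": {"linear": [[0.4, 2, -1], [0.4, 2, -2], [0.3, 2, -2], [0, 0, -3], [0, 0, -3], [0, 0, -2], [0, 0, -1.2], [0, 0, 0]], "angular": [[0, 0, -2.6], [0, 0, 0], [0, 0, 0], [0, 0, 0], [0, 0, 0], [0, 0, 0], [0, 0, 0], [0, 0, 0]], "fingers": [0.2, 0.2, 0.2, 0.2, 0.2, 0.2, 0.2, 0.2]}}

```text
clock: 5.77
ee_pos: [439.1, -4.7, 17.0]
ee_rot: [-0.002, 0.777, 0.63, -0.002]
wrist_force: [0.1, -0.1, 0.2]
finger_gap: 18.5
gripper_force: 0.0
```

Emit:
{"fn": "arm_command", "kwargs": {"linear": [[0.25, 1, 0.1], [0.25, 1, 0], [0.2, 0.8, 0], [0.15, 0.6, 0], [0.1, 0.5, 0], [0.1, 0.5, 0], [0.1, 0.5, 0], [0.1, 0.5, 0]], "angular": [[0, 0, 0], [0, 0, 0], [0, 0, 0], [0, 0, 0], [0, 0, 0], [0, 0, 0], [0, 0, 0], [0, 0, 0]], "fingers": [0.2, 0.2, 0.2, 0.2, 0.2, 0.2, 0.2, 0.2]}}

```text
clock: 6.43
ee_pos: [452.7, 48.1, 20.8]
ee_rot: [0.0, 0.778, 0.629, 0.0]
wrist_force: [-0.4, -1.0, 0.5]
finger_gap: 18.6
gripper_force: 0.6
```

Emit:
{"fn": "arm_command", "kwargs": {"linear": [[0.1, 0.45, 0], [0.1, 0.45, 0], [0.1, 0.45, 0], [0.1, 0.4, 0], [0.05, 0.25, 0], [0, 0, 0]], "angular": [[0, 0, 0], [0, 0, 0], [0, 0, 0], [0, 0, 0], [0, 0, 0], [0, 0, 0]], "fingers": [0.2, 0.2, 0.2, 0.2, 0.2, 0.2]}}

```text
clock: 6.93
ee_pos: [457.3, 68.6, 20.6]
ee_rot: [-0.0, 0.777, 0.629, 0.0]
wrist_force: [0.5, 0.1, -0.2]
finger_gap: 18.4
gripper_force: 0.0
```

Emit:
{"fn": "arm_command", "kwargs": {"linear": [[0.05, 0.2, 0], [0.05, 0.2, 0], [0.05, 0.2, 0], [0.05, 0.2, 0]], "angular": [[0, 0, 0], [0, 0, 0], [0, 0, 0], [0, 0, 0]], "fingers": [0.2, 0.2, 0.2, 0.2]}}

```text
clock: 7.27
ee_pos: [459.1, 76.0, 20.6]
ee_rot: [-0.0, 0.777, 0.629, -0.0]
wrist_force: [0.0, -0.6, 0.1]
finger_gap: 18.7
gripper_force: 0.3
```

Emit:
{"fn": "arm_command", "kwargs": {"linear": [[0.03, 0.15, 0], [0.03, 0.15, 0]], "angular": [[0, 0, 0], [0, 0, 0]], "fingers": [0.2, 0.2]}}

```text
clock: 7.43
ee_pos: [459.0, 77.0, 20.6]
ee_rot: [0.001, 0.778, 0.628, -0.001]
wrist_force: [-3.2, -13.7, 3.6]
finger_gap: 18.9
gripper_force: 7.2
```

Emit:
{"fn": "arm_command", "kwargs": {"linear": [[0.02, 0.08, 0], [0, 0, 0]], "angular": [[0, 0, 0], [0, 0, 0]], "fingers": [0.2, 0.2]}}

```text
clock: 7.6
ee_pos: [459.0, 76.9, 20.6]
ee_rot: [0.001, 0.778, 0.628, -0.001]
wrist_force: [-1.7, -11.0, 2.7]
finger_gap: 18.2
gripper_force: 5.8
```

Run:
```python
from h import *
s=sense();print(s['wrist_force'],s['ft_torque'],s['ee_pos'])
a=camera('scene')[220:350,270:430,::-1]
cv2.imwrite('pics/c7.png',cv2.resize(a,(738,600)))
```

```text
[ -1.73709872 -11.04675022   2.68790914] [-2.4763752   0.58015367  0.01709039] [458.9527999   76.94400043  20.62286005]
```

View pics/c7.png

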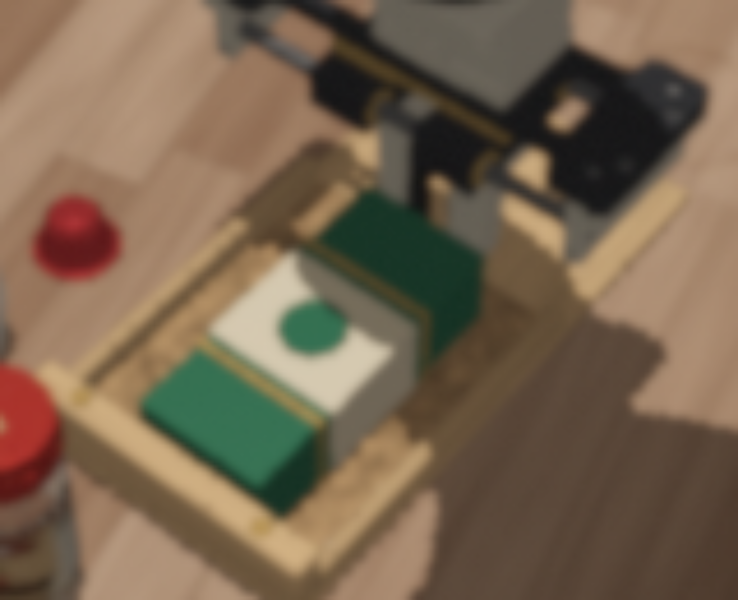

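The carton's top end is against the stop and its sides run parallel to the rails. The end's upper edge runs (143,410) to (270,487). I'll press slightly once more, then back off.

Emit:
{"fn": "arm_command", "kwargs": {"linear": [[0.02, 0.1, 0], [0, 0, 0], [-0.1, -0.4, 0], [-0.2, -0.8, 0], [-0.4, -1.6, 0], [-0.5, -2, 0], [-0.3, -1.5, 0.5], [0, 0, 3]], "angular": [[0, 0, 0], [0, 0, 0], [0, 0, 0], [0, 0, 0], [0, 0, 0], [0, 0, 0], [0, 0, 0], [0, 0, 0]], "fingers": [0.2, 0.2, 0.2, 0.2, 0.2, 0.2, 0.2, 0.2]}}

```text
clock: 8.32
ee_pos: [443.1, 13.5, 53.4]
ee_rot: [-0.001, 0.779, 0.627, -0.002]
wrist_force: [-1.2, 0.5, 0.3]
finger_gap: 18.4
gripper_force: 0.0
```

Emit:
{"fn": "arm_command", "kwargs": {"linear": [[0, -1, 3], [0, -1, 3], [0, -1, 3], [0, 0, 3], [0, 0, 2], [0, 0, 0], [0, 0, 0]], "angular": [[0, 0, 0], [0, 0, 0], [0, 0, 0], [0, 0, 0], [0, 0, 0], [0, 0, 0], [0, 0, 0]], "fingers": [0.2, 0.2, 0.2, 0.2, 0.2, 0.2, 0.2]}}

```text
clock: 8.9
ee_pos: [445.6, -11.8, 196.4]
ee_rot: [0.0, 0.777, 0.629, 0.001]
wrist_force: [-0.1, 0.1, -0.3]
finger_gap: 18.2
gripper_force: 0.0
```

Run:
```python
from h import *
a=camera('scene')[220:350,250:410,::-1]
cv2.imwrite('pics/c8.png',cv2.resize(a,(738,600),interpolation=cv2.INTER_CUBIC))
```

```text
(no output)
```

View pics/c8.png

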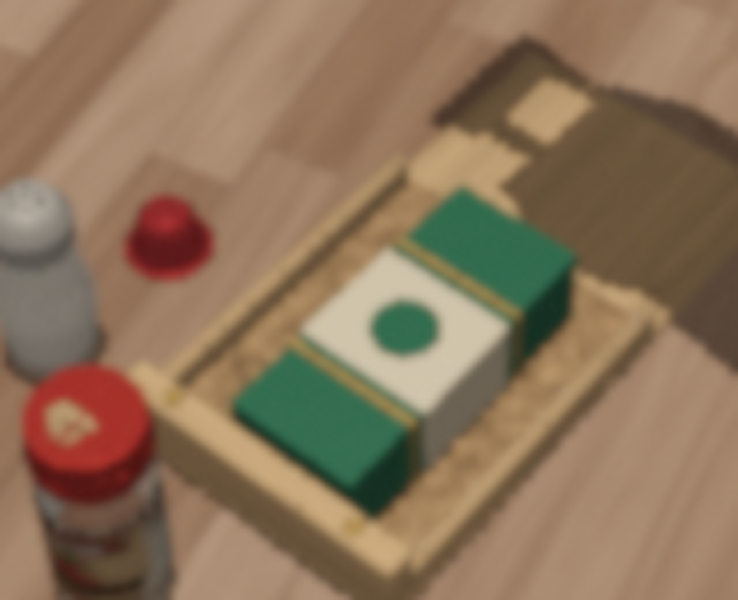

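Run:
```python
from h import *
np.set_printoptions(precision=1,suppress=True)
S=camera_model('scene');k=160/738
P=lambda u,v,z:onz(S,((u+.5)*k-.5+250,(v+.5)*k-.5+220),z)
ang=lambda p,q:np.degrees(np.arctan2(q[1]-p[1],q[0]-p[0]))
p=[P(u,v,46) for u,v in((235,408),(365,487),(463,188),(575,262))]
for q in p:print(q)
print('top edge',ang(p[1],p[0]),'foot',ang(p[3],p[2]),'sides',90-ang(p[2],p[0]),90-ang(p[3],p[1]))
r=[P(408,160,20),P(165,378,20),P(650,312,20),P(415,562,20)]
print('rails',90-ang(r[0],r[1]),90-ang(r[2],r[3]))
a=P(160,367,36);b=P(407,548,36);print('stop inner',a,b,ang(b,a))
n=np.array([.213,.977]);print('top centre along',((p[0]+p[1])/2)[:2]@n,'stop',((a+b)/2)[:2]@n)
```

```text
[515.  217.4  46. ]
[455.6 226.   46. ]
[486.7  81.8  46. ]
[430.6  96.5  46. ]
top edge -8.236726014505718 foot -14.61476181410163 sides 11.791814703401386 10.952131223091015
rails 12.946467302232165 12.415838216277379
stop inner [554.5 208.1  36. ] [433.4 236.2  36. ] -13.050451825154754
top centre along 319.95871050045895 stop 322.28191319447825
```

```bash
python3 -c "
from plant import sign_off;print(sign_off())"
```

```text
the job is handed in; nothing more can be done
None
```

The carton was tipped flat into the bay and pushed until its top end met the stop; the camera puts it flush to within about 2 mm and 1–2°. The arm has backed off, the salt shaker, spice jar and capsule were never touched, and the job was handed in at about 9 s.

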